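Chock the drying pressing roller and open its swing bar

TASK

The pressing roller is drying on the sloping board and only the swing bar keeps it from rolling down. Push the wedge chock, thin edge first, under the closed bar and squarely up against the middle of the roller's low side without shoving the roller out of its place, then swing the bar fully open so that the chock alone holds the roller there. Leave the sanding block, bottle, jar and brush where they are.

Things in the scene. Friction and masses are not known exactly. Their poses are not given: they have to be found in the camera images.
- desk: fixed plywood drying board, 270 mm (its x) by 400 mm (its y), sloping 7 degrees. Origin in the middle of its top face; +y points uphill, x level across the slope, z square to the face. A strip along its low edge stands 14 mm above the face.
- drum: loose black rubber-covered pressing roller with metal ends, 68 mm diameter, 130 mm long (axle stubs stick out 8 mm more at each end), 0.4 to 0.85 kg. Origin at its centre, 34 mm above the board's face; its x is its axis, lying level along the board's x. It turns as it rolls.
- chock: loose wooden wedge chock, 50 mm wide (its x), 88 mm long (its y), 26 mm high, about 0.15 kg, lying on the board downhill of the bar. Origin at the centre of these extents, 13 mm above the board's face. The thin edge (2 mm thick) is at +y; the sloping face rises from there at 25 degrees to full height 51.5 mm behind the edge, and the rear 36.5 mm is a flat-topped block. When it touches the roller its thin edge lies 12 mm (along the slope) downhill of the roller's axis.
- chock_edge (a point): middle of the chock's thin edge, at its foot; axes as the chock's
- gate (a joint): steel swing bar (8 mm thick round bar, axis 36 mm above the board's face, so the chock fits below it) lying along the board's x against the low side of the roller, its hinge post at the board's +x side. 0 is closed; it grows as the free end swings downhill, to the stop at 1.5 rad (fully open). A stiff hinge (about 0.25 N m): it stays where it is left.
- gate_hinge (a point): point on the swing bar's hinge axis at the height of the bar; the hinge axis is the board's z
- gate_knob (a point): middle of the upright black knob at the free end of the bar, 210 mm from the hinge axis: 16 mm diameter, 34 mm tall, from 31 to 65 mm above the board's face; this point is 48 mm above the face. When closed, the knob's axis is 37 to 53 mm beyond the face of the roller's near end along the board's x.
- block: loose cork sanding block 70 x 40 x 30 mm lying on the board uphill of the roller; origin in its underside. To be left alone.
- solvent: amber bottle 54 mm diameter, 115 mm tall, upright on the bench; origin in its underside. To be left alone.
- jar: glass jar 66 mm diameter, 85 mm tall, with a lid, on the bench; origin in its underside. To be left alone.
- brush: brush lying on the bench on the board's downhill side. To be left alone.
Not all that is in view belongs to the job. What is shaped like the chock but blue or turquoise is not meant.

How it is judged:
On the way, in this order (a step that is already met when the one before it is completed fails the run):
1. with the bar still closed, the chock stands squarely against the middle of the roller's low side (horizontal distance between chock_edge and drum below 0.024 m and angle between the y axis of chock and the y axis of desk, either way round below 0.2 rad and distance of drum from where it was at the start of the episode below 0.015 m and value of joint gate below 0.15 rad), for 0.2 s.
2. the bar is swung open (value of joint gate above 1.2 rad), for 0.2 s.
At the end, for the whole second after the job is handed in: The bar is open by at least 1.2 rad; the roller is at rest within 15 mm of where it began, leaning on the chock; the chock is at rest on the board, within 0.2 rad of square to the slope, the middle of its thin edge within 24 mm (horizontally) of the roller's centre (value of joint gate above 1.2 rad and horizontal distance between chock_edge and drum below 0.024 m and angle between the y axis of chock and the y axis of desk, either way round below 0.2 rad and distance of drum from where it was at the start of the episode below 0.015 m and contact force between chock and drum above 0.05 N and contact force between chock and desk above 0.1 N and linear speed of each of drum, chock below 0.01 m/s and angular speed of drum below 0.2 rad/s); the robot touches nothing.
It fails at once if the sanding block is moved more than 20 mm (distance of block from where it was at the start of the episode above 0.02 m).
It fails at once if the bottle is moved more than 20 mm (distance of solvent from where it was at the start of the episode above 0.02 m).
It fails at once if the jar is moved more than 20 mm (distance of jar from where it was at the start of the episode above 0.02 m).
It fails at once if the brush is moved more than 20 mm (distance of brush from where it was at the start of the episode above 0.02 m).
It also fails if it takes over 59 s, if anything falls off the work surface, if the arm or the gripper's body presses on something with over 40 N, if the wrist force passes 120 N, or if a joint passes its speed limit or range.

ROBOT

A 6-joint arm with a two-finger parallel gripper is mounted at the origin on the work surface. World frame = base frame: x ahead of the robot, y to its left, z up, the work surface at z = 0. Lengths are in m, angles in rad, forces in N, time in s.
With the tool pointing down it reaches from about 0.25 to 0.775 m from the base axis. Payload 8.9 kg.
Tool frame: the origin (TCP) lies on the centre line of the jaws, within the pads' length; the fingertips stand 25 mm ahead of it and the grasp point (between the pads) lies 6 mm ahead of it; z points along the fingers, y is the line along which they close (so a half turn about z gives the same grasp; the last joint's range is limited). The gripper opens to 85 mm and grips with 20 to 120 N. Pads are 22 mm wide; open, the fingers measure 114 mm over their backs; the gripper's body (76 mm by 85 mm) begins 54 mm behind the grasp point. The pads swing forward as they close: fully open they stand 13 mm farther back than shut.
Start: joints at [-1.441, 0.291, -0.153, 1.127, 0, 1.431], TCP at [0.139, -0.506, 0.256] pointing down, gripper open.
Joint ranges: [-2.52, 2.52], [-0.91, 1.74], [-1.3, 1.37], [-1.96, 2.02], [-1.52, 1.47], [-3.14, 3.14]. Speed limits (rad/s): [2.22, 2.22, 2.79, 3.14, 3.14, 3.14].

INTERFACE

Orientations are given as a unit quaternion [w, x, y, z].
In Python, from cell import arm gives the robot as it stands. The module is installed in compiled form; this text tells all that it offers.
- The arm moves only by the shell command python3 -m inch 'ROWS' [OPENING] [FORCE]. ROWS is JSON, a list that holds one entry, the list of rows, each a list of 6 numbers: the shift along the tool's x, y, z scaled (see below), then the turn, a rotation vector about the tool's x, y, z scaled (see below). A call has 1 to 12 rows; each row shifts and turns the commanded pose from where the row before left it, along the tool's axes as they then stand; what a row does not reach is not made up. The controller multiplies each number of a shift by 80 mm and each number of a turn by 180 degrees. A row lasts 1/8 s, in which the tool goes at most 62.5 mm and 10.7 degrees, less where a joint would pass 70% of its speed; a pose out of reach is approached as far as the arm can. A call with a number of a shift or a turn outside -1 to 1 is refused whole. A call with a gripper value outside its range is refused whole. OPENING is the opening, from 0 (shut) to 1 (fully open), set as the call begins (- or left out, the last holds). The fingers move at their own pace and stop on an object; FORCE is the grip in N (left out, the last holds). Time passes only in rows, so rows that do not move let the fingers close. It gives the time, the measured TCP pose, the force, the opening and the grip force at its end, in the units of the state.
- arm.read_state(): the state, without advancing time (a new reading comes with each control period).
- arm.get_image(name): name is "scene" or "top" or "wrist"; returns a dict with "img" (384x512x3 uint8, blue, green, red), "intrinsics" (3x3 intrinsics, pixels), "R" (3x3) and "t" (3): a world point X has camera coordinates R X + t; the wrist camera has in their place "tool_from_camera" (4x4, takes a point from camera to tool coordinates, whose origin is the TCP and whose axes are the flange's). Camera axes: x right, y down, z forward; pixel columns grow to the right and rows downward; lengths in m; the calibration is good to about 2 mm. A picture is of the moment at which its call begins: read the wrist's pose just before it. There is no depth.
- arm.finish_job(): hands the job in; it is judged then, once.
The state is a dict: "t": time; "q": joint angles; "qd": joint speeds; "tau": joint torques, N m; "ee_pos": TCP position; "eef_rot": TCP orientation; "wrist_force": force on the tool from outside, world axes, zero at the start; "wrist_torque": the same for the moment, N m; "gripper_width": finger opening in m; "finger_force": force on a finger pad.
Only numpy, scipy, OpenCV 4.12 (cv2) and the standard library are available. Lean on these libraries where they do the work, as an engineer would, in place of code of your own. Each camera call takes 0.05 s, during which the arm holds its last target. There are 200 camera calls.

## Working session

There is one attempt and no reset: what is moved stays moved. The work goes in short steps, Python scripts to look and compute and a shell command to move; the robot and the scene stay as the last step left them, time stands still between calls to the robot, and variables do not carry over. Pictures are saved under pics/ and viewed, at most 10 in all, crops included, and the job is handed in when it is done.

```bash
mkdir -p pics; python3 - <<'E'
from cell import arm
import cv2,numpy as np
s=arm.read_state();print(s)
for n in("scene","top"):
    d=arm.get_image(n);cv2.imwrite(f"pics/{n}0.png",d["img"]);print(n,d["intrinsics"],d["R"],d["t"])
    np.savez(f"{n}.npz",**{k:np.array(v) for k,v in d.items()})
E
```

```text
{'t': 0.0, 'q': array([-1.44132609e+00,  2.91278439e-01, -1.54103897e-01,  1.12673788e+00,
       -4.51486693e-05,  1.43154140e+00]), 'qd': array([-2.31150296e-05,  4.11782621e-04, -2.50952600e-04,  1.79748225e-03,
        5.95874863e-04,  9.53357817e-04]), 'tau': array([ 7.88017423e-04, -5.37144148e+01,  3.31368899e+01,  1.59533269e-02,
       -1.87675832e-04,  4.23846643e-05]), 'ee_pos': array([ 0.13934845, -0.50574127,  0.25574163]), 'eef_rot': array([-6.62049185e-04,  9.90986700e-01,  1.33958653e-01, -1.93356000e-05]), 'wrist_force': array([-0.33598918, -0.03464744,  0.6370822 ]), 'wrist_torque': array([ 0.04883274,  0.02133025, -0.01881503]), 'finger_force': 0.0, 'gripper_width': 0.08555986425734675}
scene [[408.24961333   0.         249.05563866]
 [  0.         408.24961333 193.09392477]
 [  0.           0.           1.        ]] [[ 0.04212044  0.99910787  0.00305531]
 [ 0.72778755 -0.02858672 -0.6852066 ]
 [-0.68450797  0.03108482 -0.72834235]] [-0.03217974 -0.29825625  1.67042314]
top [[410.44470482   0.         255.18224955]
 [  0.         410.44470482 189.42206648]
 [  0.           0.           1.        ]] [[-0.02372367 -0.99959915 -0.01545093]
 [-0.99812852  0.02455444 -0.05600483]
 [ 0.05636177  0.01409337 -0.99831094]] [0.02598271 0.4758514  1.35797067]
```

View pics/scene0.png

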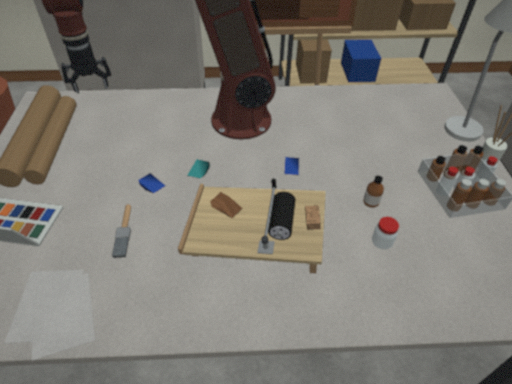

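View pics/top0.png

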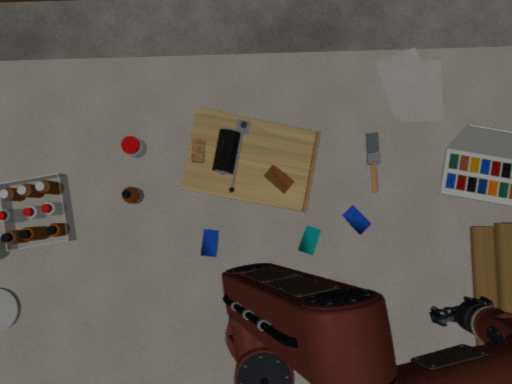

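The scene shows the board with the roller and bar, the hinge at (265,243) and the knob at (274,183), and the brown chock at (226,204). In the top view the chock is at (279,179), the knob at (232,189), and the hinge at (243,125). Uphill is to the left in the top view.

```bash
python3 - <<'E'
import cv2,numpy as np
a=cv2.imread("pics/top0.png")[95:225,170:330];b=cv2.imread("pics/scene0.png")[170:275,170:340]
A=cv2.resize(a,(640,520),interpolation=cv2.INTER_CUBIC);B=cv2.resize(b,(680,420),interpolation=cv2.INTER_CUBIC)
cv2.imwrite("pics/topc.png",A);cv2.imwrite("pics/scenec.png",B)
E
```

```text
(no output)
```

View pics/topc.png

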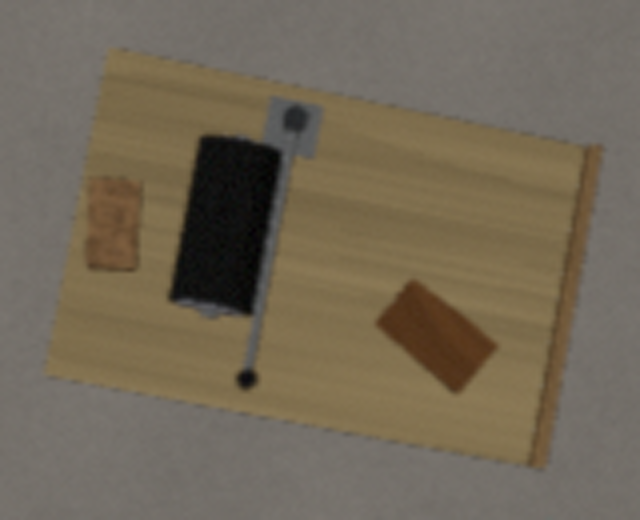

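View pics/scenec.png

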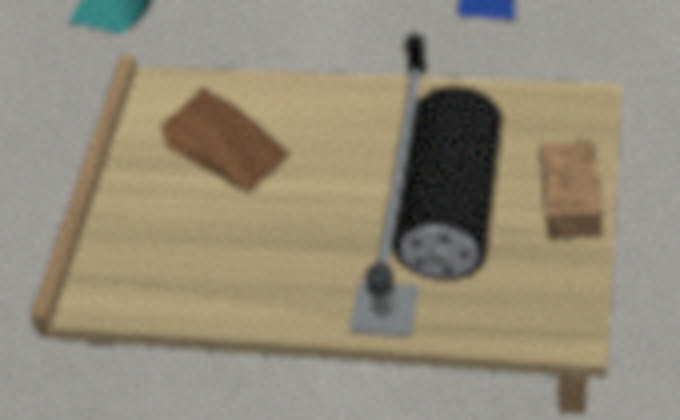

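```bash
cat > h.py <<'E'
import numpy as np,cv2
from scipy.optimize import least_squares
from scipy.spatial.transform import Rotation as Ro
C={n:np.load(f"{n}.npz") for n in("scene","top")}
def unc(p,n): o=dict(top=(170,95),scene=(170,170))[n]; return (np.array(p,float)+.5)/4-.5+o
def proj(X,n): c=C[n]; u=c["intrinsics"]@(c["R"]@X+c["t"]); return u[:2]/u[2]
def board(v): return Ro.from_euler("zx",[v[3],np.radians(7)]).as_matrix(),np.array(v[:3])
def ray(px,K,R,t,o,n):  # hit plane (o,n)
    d=R.T@np.linalg.solve(K,[*px,1]); c=-R.T@t; return c+d*((o-c)@n)/(d@n)
def onb(px,n,h,v):
    Rb,ob=board(v);c=C[n]; X=ray(px,c["intrinsics"],c["R"],c["t"],ob+Rb[:,2]*h,Rb[:,2]); return Rb.T@(X-ob)
E
python3 - <<'E'
from h import *
pts=[((.135,.2,0),(110,50),(605,362)),((-.135,.2,0),(47,376),(622,85)),((.135,-.2,.014),(602,148),(40,322)),((-.135,-.2,.014),(545,467),(127,60))]
def f(v):
    R,o=board(v); return np.concatenate([proj(R@np.array(p)+o,n)-unc(q,n) for p,a,b in pts for n,q in(("top",a),("scene",b))])
r=least_squares(f,[.5,0,.05,0]);v=r.x;print(v,f(v).round(1));np.save("board.npy",v)
for k,q,n,h in[("knobtop",(247,378),"top",.063),("knobscene top",(415,42),"scene",.065),("hinge",(296,117),"top",.045),("drum NE",(203,137),"top",.045),("drum nw",(281,148),"top",.045),("drum se",(172,298),"top",.045),("drum sw",(250,314),"top",.045),
 ("ce1",(413,280),"top",.002),("ce2",(376,322),"top",.002),("cr1",(498,347),"top",.026),("cr2",(457,393),"top",.026),("ce1s",(250,190),"scene",.002),("ce2s",(288,152),"scene",.002),("cr2s",(204,88),"scene",.026)]:
    print(k,onb(unc(q,n),n,h,v).round(4))
E
```

```text
[ 0.57206719  0.02601812  0.05207155 -0.19977376] [ 0.4  0.2 -1.   1.8  0.6  0.5 -1.8 -1.2 -2.4 -1.2  0.  -0.2 -1.6 -0.3
  0.  -1.8]
knobtop [-0.1108  0.0473  0.063 ]
knobscene top [-0.1078  0.0486  0.065 ]
hinge [0.1008 0.0454 0.045 ]
drum NE [0.0706 0.1144 0.045 ]
drum nw [0.0741 0.0527 0.045 ]
drum se [-0.0587  0.1152  0.045 ]
drum sw [-0.0598  0.0533  0.045 ]
ce1 [-0.003  -0.0742  0.002 ]
ce2 [-0.0426 -0.0502  0.002 ]
cr1 [-0.047  -0.1485  0.026 ]
cr2 [-0.0896 -0.1219  0.026 ]
ce1s [-0.0051 -0.0722  0.002 ]
ce2s [-0.045  -0.0491  0.002 ]
cr2s [-0.0877 -0.1218  0.026 ]
```

```bash
cat >> h.py <<'E'
from scipy.linalg import logm,expm
def cur(s):
    T=np.eye(4);w,x,y,z=s["eef_rot"];T[:3,:3]=Ro.from_quat([x,y,z,w]).as_matrix();T[:3,3]=s["ee_pos"];return T
def goal(x,y,h,a,v):  # TCP at board coords; tool x axis at angle a (deg, from board x to y); tool z into the board
    Rb,ob=board(v);c,s=np.cos(np.radians(a)),np.sin(np.radians(a));T=np.eye(4)
    T[:3,:3]=Rb@np.array([[c,s,0],[s,-c,0],[0,0,-1.]]);T[:3,3]=ob+Rb@np.array([x,y,h]);return T
def plan(x,y,h,a,n=None):
    from cell import arm
    v=np.load("board.npy");s=arm.read_state();D=np.linalg.inv(cur(s))@goal(x,y,h,a,v);L=np.real(logm(D))
    ang=np.degrees(np.linalg.norm(Ro.from_matrix(D[:3,:3]).as_rotvec()))
    m=int(np.ceil(max(np.linalg.norm(D[:3,3])/.045,ang/7.5,1)));n=n or m
    S=expm(L/n);print("n",n,(S[:3,3]/.08).round(4).tolist()+(Ro.from_matrix(S[:3,:3]).as_rotvec()/np.pi).round(4).tolist())
    Rb,ob=board(v);R=Rb.T@cur(s)[:3,:3];print("now",(Rb.T@(s["ee_pos"]-ob)).round(4),"ang",np.degrees(np.arctan2(R[1,0],R[0,0])).round(1),"tilt",R[:,2].round(3),"F",s["wrist_force"].round(1),"w",round(s["gripper_width"],4),"ff",s["finger_force"],"t",s["t"])
E
python3 -c "
from h import *
plan(-.062,-.125,.13,59.2)"
```

```text
n 13 [0.4888, -0.1669, 0.1107, 0.0026, 0.0016, -0.0138]
now [-0.3243 -0.5789  0.267 ] ang 26.7 tilt [ 0.024 -0.118 -0.993] F [ 0.6 -0.1 -0.6] w 0.0855 ff 0.0 t 0.1
```

```bash
python3 -m inch '[[[0.49,-0.17,0.11,0.0026,0.0016,-0.014],[0.49,-0.17,0.11,0.0026,0.0016,-0.014],[0.49,-0.17,0.11,0.0026,0.0016,-0.014],[0.49,-0.17,0.11,0.0026,0.0016,-0.014],[0.49,-0.17,0.11,0.0026,0.0016,-0.014],[0.49,-0.17,0.11,0.0026,0.0016,-0.014],[0.49,-0.17,0.11,0.0026,0.0016,-0.014],[0.49,-0.17,0.11,0.0026,0.0016,-0.014],[0.49,-0.17,0.11,0.0026,0.0016,-0.014],[0.49,-0.17,0.11,0.0026,0.0016,-0.014],[0.49,-0.17,0.11,0.0026,0.0016,-0.014],[0.49,-0.17,0.11,0.0026,0.0016,-0.014]]]' 1
python3 - <<'E'
from h import *
plan(-.062,-.125,.13,59.2)
from cell import arm
s=arm.read_state();d=arm.get_image("wrist");cv2.imwrite("pics/w1.png",d["img"]);np.savez("w1.npz",K=d["intrinsics"],tc=d["tool_from_camera"],T=cur(s));print(d["tool_from_camera"].round(3))
E
```

```text
t: 1.6
ee_pos: [0.4672, -0.1321, 0.1731]
eef_rot: [-0.052, 0.92, 0.388, 0.023]
wrist_force: [0.4, -0.8, -0.2]
gripper_width: 0.0852
finger_force: 0.0
n 1 [0.4553, -0.1073, 0.1153, 0.0021, 0.0015, -0.0111]
now [-0.0745 -0.1602  0.1394] ang 57.2 tilt [ 0.003 -0.007 -1.   ] F [ 0.4 -0.8 -0.2] w 0.0852 ff 0.0 t 1.6
[[-0.    -0.949 -0.316  0.08 ]
 [ 1.    -0.    -0.    -0.001]
 [ 0.    -0.316  0.949 -0.117]
 [ 0.     0.     0.     1.   ]]
```

View pics/w1.png

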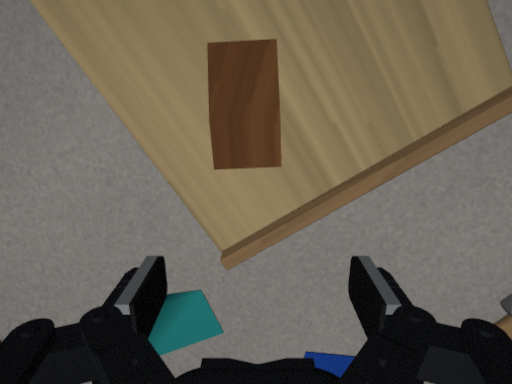

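The wrist view shows the brown chock clearly. The thin edge runs (208,43) to (277,39), and the rear runs (214,169) to (281,166). The board's low -x corner is near (225,250).

```bash
cat >> h.py <<'E'
def wpt(f,px,h):
    d=np.load(f);Tc=d["T"]@d["tc"];R=Tc[:3,:3].T;t=-R@Tc[:3,3];Rb,ob=board(np.load("board.npy"));X=ray(px,d["K"],R,t,ob+Rb[:,2]*h,Rb[:,2]);return Rb.T@(X-ob)
E
python3 - <<'E'
from h import *
P=[wpt("w1.npz",p,h) for p,h in(((208,43),.002),((277,39),.002),((214,169),.026),((281,166),.026),((223,252),.014),((512,86),.014),((223,252),.014))]
for p in P:print(p.round(4))
e=(P[0]+P[1])/2;r=(P[2]+P[3])/2;d=e-r;a=np.degrees(np.arctan2(d[1],d[0]));print(e,r,np.hypot(d[0],d[1]),a)
g=r+(e-r)*16/88;print(g);plan(g[0],g[1],.08,a)
E
```

```text
[-0.0438 -0.0473  0.002 ]
[-0.0004 -0.0721  0.002 ]
[-0.0884 -0.1229  0.026 ]
[-0.0456 -0.148   0.026 ]
[-0.127  -0.1881  0.014 ]
[ 0.1248 -0.1911  0.014 ]
[-0.127  -0.1881  0.014 ]
[-0.02211031 -0.05973115  0.002     ] [-0.06699703 -0.13545234  0.026     ] 0.08802565690912757 59.34098909853332
[-0.05883581 -0.12168485  0.02163636]
n 2 [0.2358, -0.0348, 0.3653, 0.0007, 0.0004, -0.0053]
now [-0.0743 -0.1564  0.1385] ang 57.4 tilt [ 0.002 -0.005 -1.   ] F [-0.1  4.  -0.7] w 0.0853 ff 0.0 t 1.65
```

```bash
python3 -m inch '[[[0.236,-0.035,0.365,0.0007,0.0004,-0.0053],[0.236,-0.035,0.365,0.0007,0.0004,-0.0053],[0,0,0,0,0,0],[0,0,0,0,0,0]]]' 1
python3 -c "
from h import *
plan(-.0588,-.1217,.029,59.3)"
```

```text
t: 2.15
ee_pos: [0.4889, -0.0963, 0.1196]
eef_rot: [-0.054, 0.913, 0.403, 0.024]
wrist_force: [-0.3, 0.0, 0.6]
gripper_width: 0.0854
finger_force: 0.0
n 2 [0.0319, -0.0178, 0.3309, 0.0005, 0.0004, -0.0008]
now [-0.059  -0.1274  0.082 ] ang 59.0 tilt [ 0.001 -0.004 -1.   ] F [-0.3  0.   0.6] w 0.0854 ff 0.0 t 2.15
```

```bash
python3 -m inch '[[[0.032,-0.018,0.33,0.0005,0.0004,-0.0008],[0.032,-0.018,0.33,0.0005,0.0004,-0.0008],[0,0,0,0,0,0],[0,0,0,0,0,0]]]' 1 && python3 -c "
from h import *
plan(-.0588,-.1217,.029,59.3)"; python3 -m inch '[[[0,0,0,0,0,0],[0,0,0,0,0,0],[0,0,0,0,0,0],[0,0,0,0,0,0],[0,0,0,0,0,0],[0,0,0,0,0,0]]]' 0 40
python3 -c "
from h import *
plan(-.0588,-.1217,.031,59.3)"
```

```text
t: 2.65
ee_pos: [0.491, -0.0847, 0.0687]
eef_rot: [-0.055, 0.912, 0.405, 0.025]
wrist_force: [-0.4, 0.0, -0.1]
gripper_width: 0.0854
finger_force: 0.0
n 1 [-0.003, -0.0088, 0.0124, 0.0004, -0.0002, -0.0]
now [-0.0581 -0.1219  0.03  ] ang 59.3 tilt [ 0.002 -0.    -1.   ] F [-0.4  0.  -0.1] w 0.0854 ff 0.0 t 2.65
t: 3.4
ee_pos: [0.4908, -0.0842, 0.0683]
eef_rot: [-0.055, 0.912, 0.405, 0.025]
wrist_force: [-1.7, -0.5, 8.5]
gripper_width: 0.049
finger_force: 41.0
n 1 [-0.0057, -0.0033, -0.0179, 0.0004, -0.0002, 0.0002]
now [-0.0583 -0.1214  0.0296] ang 59.3 tilt [ 0.001 -0.    -1.   ] F [-1.7 -0.5  8.5] w 0.049 ff 40.98942160606384 t 3.4
```

```bash
python3 -m inch '[[[0,0,-0.05,0,0,0],[0,0,0,0,0,0],[0,0,0,0,0,0]]]' 0 40
python3 -c "
from h import *
plan(.0065,-.055,.034,90,6)"
```

```text
t: 3.78
ee_pos: [0.4902, -0.0843, 0.0713]
eef_rot: [-0.056, 0.912, 0.405, 0.025]
wrist_force: [-0.3, 0.1, -1.8]
gripper_width: 0.0495
finger_force: 41.7
n 6 [0.1753, 0.0884, -0.003, -0.0, -0.0, -0.0284]
now [-0.0589 -0.1213  0.0326] ang 59.3 tilt [-0.  0. -1.] F [-0.3  0.1 -1.8] w 0.0495 ff 41.702120304107666 t 3.775
```

```bash
python3 -m inch '[[[0.175,0.088,-0.003,0,0,-0.0284],[0.175,0.088,-0.003,0,0,-0.0284],[0.175,0.088,-0.003,0,0,-0.0284],[0.175,0.088,-0.003,0,0,-0.0284],[0.175,0.088,-0.003,0,0,-0.0284],[0.175,0.088,-0.003,0,0,-0.0284],[0,0,0,0,0,0],[0,0,0,0,0,0]]]' 0 40
python3 - <<'E'
from h import *
from cell import arm
s=arm.read_state();d=arm.get_image("wrist");cv2.imwrite("pics/w2.png",d["img"]);np.savez("w2.npz",K=d["intrinsics"],tc=d["tool_from_camera"],T=cur(s))
plan(.0065,-.02,.033,90)
E
```

```text
t: 4.78
ee_pos: [0.5668, -0.0332, 0.0788]
eef_rot: [-0.048, 0.773, 0.631, 0.038]
wrist_force: [0.5, -0.2, -0.9]
gripper_width: 0.0491
finger_force: 41.7
n 1 [0.4446, 0.0074, 0.0111, -0.0002, -0.0001, -0.0007]
now [ 0.0058 -0.0556  0.0339] ang 89.9 tilt [-0.001  0.    -1.   ] F [-0.1 -0.2 -1. ] w 0.0495 ff 41.65177881717682 t 4.825
```

View pics/w2.png

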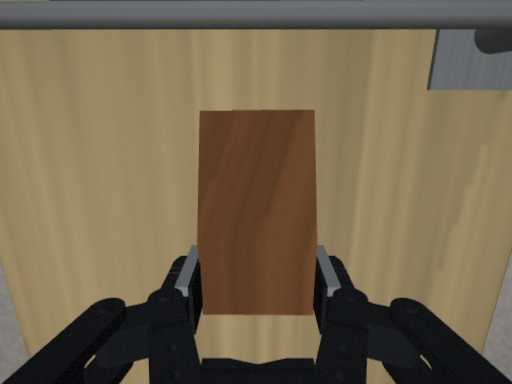

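The chock is square to the bar, with its thin edge at row 110 (columns 199–315). The bar's axis is near row 15.

```bash
python3 - <<'E'
from h import *
for p,h in(((100,14.5),.036),((400,14.5),.036),((199,111),.006),((315,110),.006),((430,88),.0)):print(wpt("w2.npz",p,h).round(4))
plan(.0065,-.012,.0325,90,2)
E
```

```text
[-0.0449  0.0481  0.036 ]
[0.0509 0.0479 0.036 ]
[-0.0205  0.0163  0.006 ]
[0.0306 0.0166 0.006 ]
[0.0826 0.0257 0.    ]
n 2 [0.2723, 0.0037, 0.0087, -0.0001, -0.0, -0.0003]
now [ 0.0058 -0.0556  0.0339] ang 89.9 tilt [-0.001  0.    -1.   ] F [-0.1 -0.2 -1. ] w 0.0495 ff 41.65177881717682 t 4.825
```

```bash
python3 -m inch '[[[0.272,0.004,0.0087,0,0,0],[0.272,0.004,0.0087,0,0,0],[0,0,0,0,0,0],[0,0,0.02,0,0,0],[0,0,0,0,0,0]]]' 0 40
python3 -c "
from h import *
plan(.0065,.0,.0305,90,3)"
```

```text
t: 5.45
ee_pos: [0.5764, 0.0091, 0.0819]
eef_rot: [-0.048, 0.773, 0.631, 0.039]
wrist_force: [-2.1, 3.1, 7.2]
gripper_width: 0.0489
finger_force: 42.7
n 3 [0.0501, -0.0017, 0.0049, 0.0, -0.0001, -0.0001]
now [ 0.0069 -0.012   0.0317] ang 89.9 tilt [ 0.     0.001 -1.   ] F [-2.1  3.1  7.2] w 0.0489 ff 42.65175461769104 t 5.45
```

```bash
python3 -m inch '[[[0.05,0,-0.005,0,0,0],[0.05,0,0,0,0,0],[0.025,0,0,0,0,0],[0,0,0,0,0,0],[0,0,0,0,0,0]]]' 0 40
python3 -c "
from h import *
plan(.0065,.002,.0315,90,3)"
```

```text
t: 6.08
ee_pos: [0.579, 0.0191, 0.0832]
eef_rot: [-0.047, 0.773, 0.632, 0.039]
wrist_force: [-0.0, -2.0, 4.8]
gripper_width: 0.0494
finger_force: 42.4
n 3 [0.015, -0.0037, 0.0009, 0.0001, -0.0, 0.0]
now [ 0.0074 -0.0016  0.0317] ang 90.0 tilt [ 0.001  0.    -1.   ] F [-0.  -2.   4.8] w 0.0494 ff 42.38875329494476 t 6.075
```

```bash
python3 -m inch '[[[0.02,0,0,0,0,0],[0,0,0,0,0,0]]]' 0 40; python3 -m inch '[[[0.02,0,0,0,0,0],[0,0,0,0,0,0]]]' 0 40; python3 -m inch '[[[0.015,0,0,0,0,0],[0,0,0,0,0,0]]]' 0 40
```

```text
t: 6.32
ee_pos: [0.5792, 0.0207, 0.0834]
eef_rot: [-0.047, 0.773, 0.632, 0.039]
wrist_force: [-0.2, -3.6, 4.6]
gripper_width: 0.0491
finger_force: 42.5
t: 6.58
ee_pos: [0.5794, 0.022, 0.0835]
eef_rot: [-0.047, 0.773, 0.632, 0.039]
wrist_force: [-0.4, -5.4, 5.1]
gripper_width: 0.0493
finger_force: 42.6
t: 6.82
ee_pos: [0.5796, 0.0229, 0.0836]
eef_rot: [-0.047, 0.773, 0.632, 0.038]
wrist_force: [-0.8, -6.2, 5.2]
gripper_width: 0.0494
finger_force: 42.6
```

```bash
python3 - <<'E'
from h import *
from cell import arm
plan(.0065,.002,.0315,90,3)
s=arm.read_state();d=arm.get_image("wrist");cv2.imwrite("pics/w3.png",d["img"]);np.savez("w3.npz",K=d["intrinsics"],tc=d["tool_from_camera"],T=cur(s))
d=arm.get_image("top");cv2.imwrite("pics/top1.png",cv2.resize(d["img"][95:225,170:330],(640,520),interpolation=cv2.INTER_CUBIC))
d=arm.get_image("scene");b=d["img"][170:275,170:340];w=cv2.imread("pics/w3.png");B=cv2.resize(b,(680,420),interpolation=cv2.INTER_CUBIC);cv2.imwrite("pics/scene1.png",B)
E
```

```text
n 3 [-0.0009, -0.003, 0.0007, 0.0, 0.0001, -0.0001]
now [0.0072 0.0022 0.0317] ang 90.0 tilt [ 0.    -0.001 -1.   ] F [-0.8 -6.2  5.2] w 0.0494 ff 42.59132981300354 t 6.825
```

View pics/scene1.png

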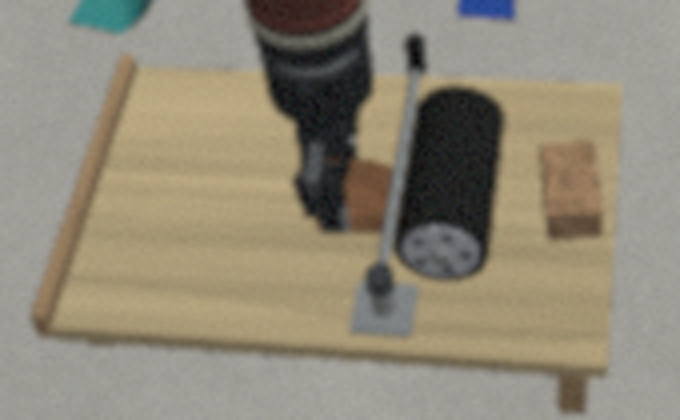

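The chock is against the roller's middle. The force rose to about 6 N and the roller shifted by only about 2 mm. I'll release the chock and lift off.

```bash
python3 -m inch '[[[0,0,0,0,0,0],[0,0,0,0,0,0],[0,0,0,0,0,0],[0,0,0,0,0,0]]]' 0.9 40; python3 -m inch '[[[0,0,-0.2,0,0,0],[0,0,-0.4,0,0,0],[0,0,-0.5,0,0,0],[0,0,-0.3,0,0,0],[0,0,0,0,0,0]]]'
python3 - <<'E'
from h import *
from cell import arm
plan(-.1095,.048,.14,0)
s=arm.read_state();d=arm.get_image("wrist");cv2.imwrite("pics/w4.png",d["img"]);np.savez("w4.npz",K=d["intrinsics"],tc=d["tool_from_camera"],T=cur(s))
E
```

```text
t: 7.48
ee_pos: [0.5794, 0.0237, 0.0834]
eef_rot: [-0.048, 0.773, 0.632, 0.039]
wrist_force: [-0.2, -0.6, 0.1]
gripper_width: 0.0769
finger_force: 0.0
t: 8.1
ee_pos: [0.5809, 0.0094, 0.1976]
eef_rot: [-0.046, 0.773, 0.632, 0.04]
wrist_force: [0.0, -0.4, -0.7]
gripper_width: 0.0768
finger_force: 0.0
n 13 [-0.0475, -0.1261, 0.0059, 0.0001, -0.0001, 0.0385]
now [0.0084 0.003  0.1465] ang 90.0 tilt [ 0.005  0.001 -1.   ] F [ 0.  -0.4 -0.7] w 0.0768 ff 0.0 t 8.1
```

View pics/w4.png

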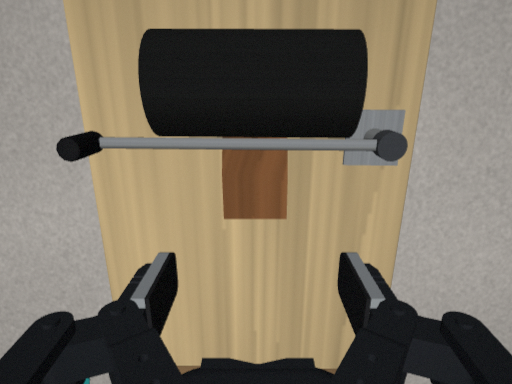

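The chock sits centred at columns 223–287, with its rear at row 218, squarely under the bar against the roller. The knob's top is at (71,149) and the hinge's top at (391,146).

```bash
python3 - <<'E'
from h import *
for k,p,h in(("knob",(71,149),.065),("hinge",(391,146),.05),("rear1",(223,218),.026),("rear2",(287,218),.026),("barL",(110,142.5),.036),("barR",(350,144.5),.036),("drumL",(139,80),.034),("drumR",(367,80),.034)):print(k,wpt("w4.npz",p,h).round(4))
E
```

```text
knob [-0.1084  0.0484  0.065 ]
hinge [0.098  0.0476 0.05  ]
rear1 [-0.0194 -0.0144  0.026 ]
rear2 [ 0.0321 -0.0145  0.026 ]
barL [-0.0967  0.0478  0.036 ]
barR [0.0745 0.0463 0.036 ]
drumL [-0.0719  0.0897  0.034 ]
drumR [0.0826 0.0898 0.034 ]
```

```bash
python3 -m inch '[[[-0.052,-0.136,0.006,0,0,0.0417],[-0.052,-0.136,0.006,0,0,0.0417],[-0.052,-0.136,0.006,0,0,0.0417],[-0.052,-0.136,0.006,0,0,0.0417],[-0.052,-0.136,0.006,0,0,0.0417],[-0.052,-0.136,0.006,0,0,0.0417],[-0.052,-0.136,0.006,0,0,0.0417],[-0.052,-0.136,0.006,0,0,0.0417],[-0.052,-0.136,0.006,0,0,0.0417],[-0.052,-0.136,0.006,0,0,0.0417],[-0.052,-0.136,0.006,0,0,0.0417],[-0.052,-0.136,0.006,0,0,0.0417]]]' 0.42; python3 -m inch '[[[0,0,0,0,0,0],[0,0,0,0,0,0]]]'
python3 -c "
from h import *
plan(-.1095,.048,.073,0,3)
from cell import arm;print(arm.read_state()['q'])"
```

```text
t: 9.65
ee_pos: [0.4664, 0.0455, 0.1964]
eef_rot: [-0.075, 0.994, -0.079, -0.007]
wrist_force: [1.0, -0.2, 0.1]
gripper_width: 0.0356
finger_force: 0.0
t: 9.9
ee_pos: [0.4672, 0.0441, 0.1966]
eef_rot: [-0.075, 0.994, -0.079, -0.007]
wrist_force: [0.1, 0.3, -0.6]
gripper_width: 0.0356
finger_force: 0.0
n 3 [0.0066, -0.1361, 0.2871, -0.0029, 0.0007, 0.0043]
now [-0.1099  0.014   0.1413] ang 2.3 tilt [-0.007  0.028 -1.   ] F [ 0.1  0.3 -0.6] w 0.0356 ff 0.0 t 9.9
[-0.15824026  0.23740728 -0.40132252  0.95782238  0.14855837  3.1406379 ]
```

The last joint is at its limit, so I'll grasp at 10° instead. The opening swing turns away from the limit.

```bash
python3 -c "
from h import *
plan(-.109,.048,.14,10,2)"
```

```text
n 2 [0.0211, -0.2112, 0.0124, -0.0045, 0.0007, -0.0213]
now [-0.1099  0.014   0.1413] ang 2.3 tilt [-0.007  0.028 -1.   ] F [ 0.1  0.3 -0.6] w 0.0356 ff 0.0 t 9.9
```

```bash
python3 -m inch '[[[0.021,-0.211,0.012,-0.0045,0.0007,-0.0213],[0.021,-0.211,0.012,-0.0045,0.0007,-0.0213],[0,0,0,0,0,0],[0,0,0,0,0,0]]]' 0.42
python3 -c "
from h import *
plan(-.109,.048,.073,10,2)
from cell import arm;print(arm.read_state()['q'])"
```

```text
t: 10.4
ee_pos: [0.4748, 0.077, 0.1997]
eef_rot: [-0.061, 0.998, -0.013, -0.001]
wrist_force: [0.2, -0.4, 0.5]
gripper_width: 0.0359
finger_force: 0.0
n 2 [-0.0002, -0.0006, 0.4205, 0.0, -0.0, -0.0001]
now [-0.109   0.0479  0.1403] ang 10.0 tilt [ 0.  0. -1.] F [ 0.2 -0.4  0.5] w 0.0359 ff 0.0 t 10.4
[-0.06838222  0.2456089  -0.37806354  0.955368    0.12187417  3.09867172]
```

```bash
python3 -m inch '[[[0,0,0.425,0,0,0],[0,0,0.425,0,0,0],[0,0,0,0,0,0],[0,0,0,0,0,0]]]' 0.42
python3 - <<'E'
from h import *
plan(-.109,.048,.073,10,2)
th=.15;c=.0315*np.sin(.075)/.075  # chord per row
# start tangent -y (board), rotated by th/2 toward +x
a=np.radians(10);dx,dy=2*.21*np.sin(th/2)*np.array([np.sin(th/2),-np.cos(th/2)])
print("row",(dx*np.cos(a)+dy*np.sin(a))/.08,(dx*np.sin(a)-dy*np.cos(a))/.08,"turn",-th/np.pi)
E
```

```text
t: 10.9
ee_pos: [0.4755, 0.0848, 0.1333]
eef_rot: [-0.061, 0.998, -0.013, -0.0]
wrist_force: [1.0, 0.1, 0.6]
gripper_width: 0.0357
finger_force: 0.0
n 2 [-0.0048, -0.0025, 0.0029, -0.0, -0.0002, -0.0002]
now [-0.1082  0.0477  0.0735] ang 9.9 tilt [ 0.001  0.    -1.   ] F [1.  0.1 0.6] w 0.0357 ff 0.0 t 10.9
row -0.03908974091251539 0.39143399743674495 turn -0.0477464829275686
```

```bash
python3 -m inch '[[[-0.027,0.195,0,0,0,-0.0239],[-0.027,0.195,0,0,0,-0.0239],[-0.027,0.195,0,0,0,-0.0239],[-0.027,0.195,0,0,0,-0.0239],[-0.027,0.195,0,0,0,-0.0239],[-0.027,0.195,0,0,0,-0.0239],[0,0,0,0,0,0]]]'
python3 - <<'E'
from h import *
plan(.1-.209*np.cos(.45),.0475-.209*np.sin(.45),.0735,10+np.degrees(.45),1)
from cell import arm
s=arm.read_state();d=arm.get_image("wrist");cv2.imwrite("pics/w5.png",d["img"])
E
```

```text
t: 11.78
ee_pos: [0.4784, -0.0089, 0.1222]
eef_rot: [-0.059, 0.976, 0.209, 0.014]
wrist_force: [-0.7, 0.5, 0.5]
gripper_width: 0.036
finger_force: 0.0
n 1 [-0.0098, -0.019, 0.0043, 0.0006, -0.0008, -0.0006]
now [-0.0867 -0.0442  0.0739] ang 35.7 tilt [ 0.003 -0.    -1.   ] F [-0.7  0.5  0.5] w 0.036 ff 0.0 t 11.775
```

View pics/w5.png

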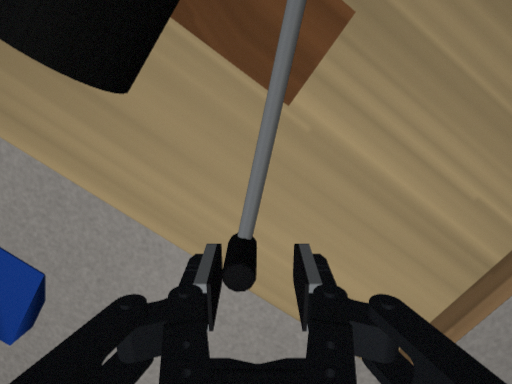

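The knob is at (240,265), between the jaws and riding on the trailing finger. The bar is following, so I continue.

```bash
python3 -m inch '[[[-0.027,0.195,0,0,0,-0.0239],[-0.027,0.195,0,0,0,-0.0239],[-0.027,0.195,0,0,0,-0.0239],[-0.027,0.195,0,0,0,-0.0239],[-0.027,0.195,0,0,0,-0.0239],[-0.027,0.195,0,0,0,-0.0239],[-0.027,0.195,0,0,0,-0.0239],[0,0,0,0,0,0]]]'
python3 - <<'E'
from h import *
t=.975;plan(.1-.209*np.cos(t),.0475-.209*np.sin(t),.0735,10+np.degrees(t),1)
t=1.5;plan(.1-.209*np.cos(t),.0475-.209*np.sin(t),.0735,10+np.degrees(t),7)
E
```

```text
t: 12.82
ee_pos: [0.5314, -0.1022, 0.1099]
eef_rot: [-0.054, 0.888, 0.456, 0.028]
wrist_force: [-0.0, 0.6, -0.2]
gripper_width: 0.0355
finger_force: 0.0
n 1 [-0.0019, -0.0167, -0.0064, 0.0005, -0.0002, -0.0004]
now [-0.016  -0.1259  0.073 ] ang 65.8 tilt [ 0.002 -0.    -1.   ] F [-0.   0.6 -0.2] w 0.0355 ff 0.0 t 12.825
n 7 [-0.0263, 0.1917, -0.0007, 0.0001, -0.0, -0.0239]
now [-0.016  -0.1259  0.073 ] ang 65.8 tilt [ 0.002 -0.    -1.   ] F [-0.   0.6 -0.2] w 0.0355 ff 0.0 t 12.825
```

```bash
python3 -m inch '[[[-0.026,0.192,0,0,0,-0.0239],[-0.026,0.192,0,0,0,-0.0239],[-0.026,0.192,0,0,0,-0.0239],[-0.026,0.192,0,0,0,-0.0239],[-0.026,0.192,0,0,0,-0.0239],[-0.026,0.192,0,0,0,-0.0239],[-0.026,0.192,0,0,0,-0.0239],[0,0.08,0,0,0,0],[0,0,0,0,0,0]]]'
python3 - <<'E'
from h import *
t=1.5;plan(.1-.209*np.cos(t),.0475-.209*np.sin(t),.0735,10+np.degrees(t),1)
E
```

```text
t: 13.95
ee_pos: [0.6296, -0.1559, 0.1029]
eef_rot: [-0.045, 0.739, 0.671, 0.041]
wrist_force: [-0.9, -0.0, -0.5]
gripper_width: 0.0358
finger_force: 0.0
n 1 [-0.0117, -0.0736, -0.0115, 0.0002, -0.0001, -0.0003]
now [ 0.091  -0.1594  0.0726] ang 95.9 tilt [ 0.001  0.    -1.   ] F [-0.9 -0.  -0.5] w 0.0358 ff 0.0 t 13.95
```

```bash
python3 -m inch '[[[0,-0.05,0,0,0,0],[0,0,-0.4,0,0,0],[0,0,-0.6,0,0,0],[0,0,-0.6,0,0,0],[-0.5,0,-0.2,0,0,0],[-0.6,0,0,0,0,0],[-0.6,0,0,0,0,0],[-0.6,0,0,0,0,0],[-0.6,0,0,0,0,0],[0,0,0,0,0,0],[0,0,0,0,0,0]]]'
python3 - <<'E'
from h import *
from cell import arm
d=arm.get_image("top");A=cv2.resize(d["img"][95:225,170:330],(640,520),interpolation=cv2.INTER_CUBIC);cv2.imwrite("pics/top2.png",A)
s=arm.read_state();d=arm.get_image("wrist");cv2.imwrite("pics/w6.png",d["img"])
E
```

```text
t: 15.32
ee_pos: [0.6033, -0.4024, 0.2176]
eef_rot: [-0.045, 0.739, 0.671, 0.041]
wrist_force: [-0.1, -0.1, 0.2]
gripper_width: 0.0357
finger_force: 0.0
```

View pics/top2.png

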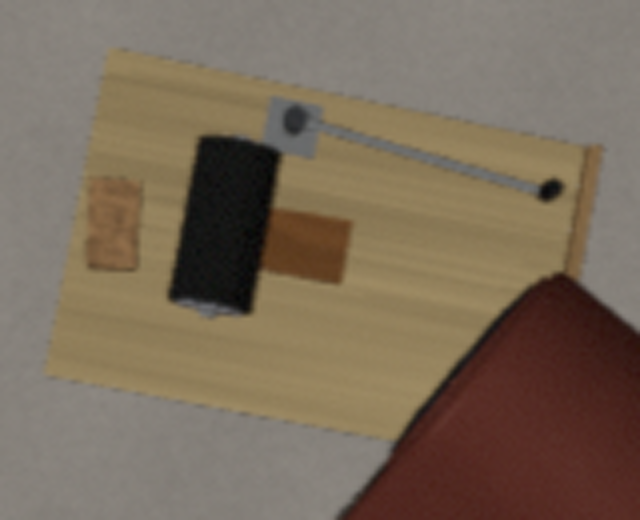

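The bar is fully open, from (294,119) to (550,188). The roller is still in its place, leaning on the chock, and the robot is clear of everything. I'm handing in.

```bash
python3 -c "
from cell import arm;print(arm.finish_job())"
```

```text
the job is handed in; nothing more can be done
None
```

The job is handed in, with no verdict returned: the last picture shows the chock square against the roller, the bar fully open (about 1.5 rad), the roller where it started and the robot clear.

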